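# Clamp a culture tube in the ratchet scissor clamp of a slant stand

### The arm

A 6-joint arm with a two-finger parallel gripper is mounted at the origin on a cart in front of the work surface, level with it; the furniture and walls round the work are solid. World frame = base frame: x ahead of the robot, y to its left, z up, the work surface at z = 0. Lengths are in m, angles in rad, forces in N, time in s.
With the tool pointing down it reaches from about 0.325 to 1 m from the base axis. Payload 5.1 kg.
Tool frame: the origin (TCP) lies at the very end of the fingers, on their centre line; the grasp point (between the pads) lies arm.grasp_offset behind it (arm.grasp_offset is the distance from the TCP to the grasp point, in m); y points along the fingers, x is the direction in which the jaws open and shut, and the axes are right-handed (so a half turn about y gives the same grasp; the last joint's range is limited). The gripper opens to 85 mm and grips with 20 to 120 N. Pads are 22 mm wide; open, the fingers measure 114 mm over their backs; the gripper's body (76 mm by 85 mm) begins 54 mm behind the grasp point. The pads swing forward as they close: fully open they stand 13 mm farther back than shut.
Start: joints at [1.144, 0.124, 1.65, -0, 1.367, -0.083], TCP at [0.219, 0.612, 0.231] pointing down, gripper open.
Joint ranges: [-2.61, 2.61], [-1.02, 2.33], [0.03, 2.71], [-1.35, 4.49], [0.32, 2.68], [-2.91, 2.91]. Speed limits (rad/s): [2.57, 2.57, 3.14, 3.14, 3.14, 3.14].

### API

Orientations are given as a unit quaternion [w, x, y, z].
In Python, from station import sensors, viewer, sign_off, spotter, arm gives the robot as it stands. The module is installed in compiled form; this text tells all that it offers.
- The arm moves only by the tool drive_tool, never from a script. Its argument "series" is a list of rows, each a list of 3 entries, a list of its own where there are three numbers: the shift along the tool's x, y, z in cm, then the turn about the tool's y in degrees, then the opening, from 0 (shut) to 1 (fully open). In form: [[[x, y, z], yaw, hand], ...]. A call has 1 to 20 rows; each row shifts and turns the commanded pose from where the row before left it, along the tool's axes as they then stand; what a row does not reach is not made up. A row lasts 1/8 s, in which the tool goes at most 62.5 mm and 10.7 degrees, less where a joint would pass 70% of its speed; a pose out of reach is approached as far as the arm can. A call with a gripper value outside its range is refused whole. The fingers move at their own pace and stop on an object; "grip_force" is the grip in N (left out, the last holds). Time passes only in rows, so rows that do not move let the fingers close. It gives the time, the measured TCP pose, the force and the opening at its end, in the units of the state.
- sensors.get_obs(): the state, without advancing time (a new reading comes with each control period).
- viewer.snapshot(name): name is "side" or "top"; returns a dict with "img" (420x560x3 uint8, red, green, blue), "range_z" (420x560 float32, m along the optical axis (not along the pixel's ray), 0 where there is no reading), "vertical_fov" (degrees; the focal length in pixels is half the picture's height over the tangent of half this angle, whatever the lens; pixels are square), "cx", "cy" (the principal point, pixels), "k1" (the pictures are not rectified: a ray, as slopes to the right and down, at radius r is drawn at 1 + k1 r^2 times it, then the intrinsics apply), "R" (3x3) and "t" (3): a world point X has camera coordinates R X + t. Camera axes: x right, y down, z forward; pixel columns grow to the right and rows downward; lengths in m; the calibration is good to about 2 mm. A picture is of the moment at which its call begins.
- sign_off(): hands the job in, once; it reports no verdict.
Trained networks look in a picture, given as the dict that the camera call returned (one of the last four; its "shot" number tells which), for a name from the list of things; names that differ only in an ending like _2 or _b are one class to them, and where a whole thing is asked for, a point or a joint stands for the part that bears it (a point fixed in the world has none). Each returns a list of dicts, best first, with "conf" (0 to 1); they miss things now and then, are a little off and sometimes report something else, mostly with a low value. They report only what shows in the picture. A call takes as long as a camera call.
- spotter.look_for(picture, label): "box" ([left, top, width, height] in pixels, round what is visible of it).
- spotter.place_of(picture, label): "position" ([column, row] in pixels: a listed point, or the origin of a listed thing).
The state is a dict: "clock": time; "joint_pos": joint angles; "joint_vel": joint speeds; "tau": joint torques, N m; "position": TCP position; "tool_rot": TCP orientation; "force": force on the tool from outside, world axes, zero at the start; "wrist_torque": the same for the moment, N m; "gripper_width": finger opening in m.
Only numpy, scipy, OpenCV 4.12 (cv2) and the standard library are available. Lean on these libraries where they do the work, as an engineer would, in place of code of your own. Each camera call takes 0.05 s, during which the arm holds its last target.

### The job

The scissor clamp on the slant stand is parked shut on its ratchet. Press its round thumb plate down (square to the plane of the handles) so that the ratchet lets go and the clamp springs open, then lay the culture tube in the sloping cradle with its plugged end uphill and its round end down between the open jaws, and squeeze the two handles together until the ratchet catches and the jaws hold the tube by themselves. Leave the flask, the bottle and the green tip refill where they stand.

Things in the scene. Friction and masses are not known exactly. Their poses are not given: they have to be found in the camera images.
- cradle: Sloping aluminium cradle fixed on the grey-footed stand, with the steel scissor clamp. Origin on the clamp's pivot, 120 mm above the bench, mid-plane of the scissors. x: uphill along the cradle, away from the robot, rising 25 degrees; y: left, level; z: square to the scissor plane, leaning 25 degrees from vertical towards the robot. Handles on -x, jaws at x 36 to 60 mm, 30 mm apart when open.
- seat (a point): Point of the cradle (axes as cradle) at its x 119, y 0, z -10 mm: where the tube's origin lies when it is laid in. Two U saddles at x 78 and 178 mm, 16 mm long: floor z -10, 25 mm between walls, flared lips up to z 12 mm, 45 mm wide. Stop plate for the tube's lower end: face at x 20 mm, up to z 4 mm. Between the saddles just a bar below, 20 mm wide, top z -20 mm: room for fingers.
- tube: Cotton-plugged glass culture tube, 193 mm long, 19 mm thick, about 30 g, loose on the bench left or right of the stand. Origin: middle of its length, at the underside (axis 9.5 mm above). y: along the tube, away from the plugged end; z: up as it lies. It does not roll. Grip it across the glass at its middle. In the cradle it may lie up to 10 mm farther uphill than seat.
- plug_end (a point): Centre of the tube's plugged end (cream cotton plug), 96.5 mm from its middle along its -y. The other end is plain round glass.
- squeeze_a (a point): Middle of the left handle's straight shank (with the thumb plate), 66 mm downhill of the pivot; 7 mm high, outer face 3 mm farther out. Squeeze here and at squeeze_b together, fingers outside both shanks, pointing about along the cradle's -z (up to 20 degrees off will do); tips may reach 30 mm below. Both handles turn about the pivot, sprung apart; 4 to 10 N on each closes them.
- squeeze_b (a point): Same point on the right handle (with an open finger ring). Distance squeeze_a to squeeze_b: 56 mm open (62 mm over the outer faces); the three teeth hold at about 37, 33 and 29 mm; hard stop at 28. Parked: 29. To catch a tooth squeeze 1 mm or more past it and let go; going to the stop is harmless. Every tooth grips the tube: the jaw pads are sprung.
- thumb_plate (a point): Centre of the top face of the round steel thumb plate (30 mm across) on the end of the left handle, 116 mm downhill of the pivot. Pressed 5 mm or more along the cradle's -z (6 N; bottoms at 11 mm, 10 N) it parts the teeth. Parked, it lies 27 mm left of the cradle's centre line. At release the right handle springs out; the left follows when the plate is let go, 24 mm farther left.
- half_a: Front part of the steel half with the left handle; crosses at the pivot and ends in the right jaw with its rubber pad. Origin on the pivot; axes as cradle when shut.
- half_b: Steel half with the right (ring) handle and the left jaw with its rubber pad. Origin on the pivot; axes as cradle when shut.
- flask: Clear conical flask with stopper, 80 mm across, 145 mm high, bystander. Origin: centre of its underside.
- bottle: White reagent bottle, 47 mm across, 100 mm high, bystander. Origin: centre of its underside.
- tip_refill: Green pipette-tip refill block, 60 x 115 x 30 mm, bystander on the side of the stand where the tube is not. Origin: centre of its underside.

How it is judged:
On the way, in this order (a step that is already met when the one before it is completed fails the run):
1. the ratchet is released and the clamp stands open (distance between squeeze_a and squeeze_b above 0.052 m), for 0.2 s.
2. the tube lies in the cradle between the open jaws, plugged end uphill (distance between squeeze_a and squeeze_b above 0.048 m and x of plug_end in the frame of cradle between 0.205 and 0.234 m and angle between the y axis of tube and the x axis of cradle, either way round below 0.12 rad and z of tube in the frame of cradle below -0.005 m and contact force between the fingers and tube below 0.1 N), for 0.2 s.
At the end, for the whole second after the job is handed in: Handles locked on a ratchet tooth (squeeze points under 39 mm apart), both jaws pressing on the tube (over 0.3 N), the tube at rest down in the cradle (6 mm), along it (7 degrees), plugged end uphill, lower end within 20 mm of the stop plate (distance between squeeze_a and squeeze_b below 0.039 m and contact force between tube and half_a above 0.3 N and contact force between tube and half_b above 0.3 N and x of plug_end in the frame of cradle between 0.205 and 0.234 m and angle between the y axis of tube and the x axis of cradle, either way round below 0.12 rad and z of tube in the frame of cradle below -0.004 m and linear speed of tube below 0.02 m/s); the robot touches nothing.
It fails at once if the flask is moved or knocked (distance of flask from where it was at the start of the episode above 0.03 m or angle between flask's own z axis and vertical above 0.4 rad).
It fails at once if the bottle is moved or knocked (distance of bottle from where it was at the start of the episode above 0.03 m or angle between bottle's own z axis and vertical above 0.4 rad).
It fails at once if the tip refill is moved (distance of tip_refill from where it was at the start of the episode above 0.03 m).
It also fails if it takes over 64 s, if anything falls off the work surface, if the arm or the gripper's body presses on something with over 40 N, if the wrist force passes 120 N, or if a joint passes its speed limit or range.

## Working session

There is one attempt and no reset: what is moved stays moved. The work goes in short steps, Python scripts to look and compute and a tool call to move; the robot and the scene stay as the last step left them, time stands still between calls to the robot, and variables do not carry over. Pictures are saved under pics/ and viewed, and the job is handed in when it is done.

Besides the shell and the picture viewer there is one more tool, called after "Request:" by a JSON object that holds its "fn" and its "kwargs", one argument or row to a line. drive_tool: Moves the arm, as the interface text tells. Its arguments: {"type":"object","properties":{"series":{"type":"array"},"grip_force":{"type":"number"}},"required":["series"]}

```bash
mkdir -p pics; ls; cat > h.py <<'E'
import numpy as np, cv2
from station import sensors, viewer, sign_off, spotter, arm
def K(s):
    f=210/np.tan(np.radians(s["vertical_fov"])/2); return f
def ray(s,px):
    f=K(s); d=np.array([(px[0]-s["cx"])/f,(px[1]-s["cy"])/f])
    u=d.copy()
    for _ in range(30): u=d/(1+s["k1"]*(u@u))
    R=np.array(s["R"]);t=np.array(s["t"])
    return -R.T@t, R.T@np.array([u[0],u[1],1.])
def at_z(s,px,z):
    o,d=ray(s,px); return o+d*(z-o[2])/d[2]
def deproj(s,px):
    c,r=int(round(px[0])),int(round(px[1]))
    z=s["range_z"][max(0,r-1):r+2,max(0,c-1):c+2]; z=z[z>0]
    if len(z)==0: return None
    o,d=ray(s,px); return o+d*np.median(z)
def proj(s,X):
    c=np.array(s["R"])@np.array(X)+np.array(s["t"]); u=c[:2]/c[2]; u=u*(1+s["k1"]*(u@u))
    return u*K(s)+np.array([s["cx"],s["cy"]])
def save(s,n): cv2.imwrite("pics/"+n,cv2.cvtColor(s["img"],cv2.COLOR_RGB2BGR))
def cloud(s):
    h,w=s["range_z"].shape; f=K(s)
    c,r=np.meshgrid(np.arange(w),np.arange(h)); d=np.stack([(c-s["cx"])/f,(r-s["cy"])/f],-1); u=d.copy()
    for _ in range(30): u=d/(1+s["k1"]*(u**2).sum(-1,keepdims=True))
    z=s["range_z"]; P=np.concatenate([u*z[...,None],z[...,None]],-1)
    return (P-np.array(s["t"]))@np.array(s["R"])
E
python3 - <<'E'
from h import *
np.set_printoptions(precision=4,suppress=True)
print(arm.grasp_offset); print(sensors.get_obs())
for n in("side","top"):
    s=viewer.snapshot(n); save(s,n+"0.png")
    o,_=ray(s,(280,210)); print(n,o,s["vertical_fov"],s["k1"],s["shot"])
    for l in["cradle","seat","tube","plug_end","squeeze_a","squeeze_b","thumb_plate","half_a","half_b","flask","bottle","tip_refill"]:
        for q in spotter.place_of(s,l)[:2]:
            print(l,q["conf"],q["position"],deproj(s,q["position"]))
E
```

```text
pics
0.0187
{'clock': 0.0, 'joint_pos': array([ 1.1444,  0.1245,  1.6516,  0.    ,  1.3675, -0.0826]), 'joint_vel': array([0.0003, 0.0016, 0.0011, 0.0001, 0.0005, 0.0009]), 'tau': array([  0.0007, -42.3584, -36.5464,  -0.    ,   0.0067,   0.    ]), 'position': array([0.2189, 0.6114, 0.2301]), 'tool_rot': array([-0.5778,  0.5785,  0.4065, -0.4077]), 'force': array([0.6761, 1.0388, 0.7829]), 'wrist_torque': array([ 0.0432, -0.0154,  0.0044]), 'gripper_width': 0.08502668432383546}
side [ 0.0048 -0.6875  0.6275] 48.829807600379525 -0.055027151350563734 1
cradle 0.76 [283.1, 216.6] [0.5869 0.0691 0.1231]
seat 0.92 [314.5, 186.6] [0.9401 0.3614 0.002 ]
tube 0.71 [318.8, 322.3] [ 0.5097 -0.1574  0.0035]
plug_end 0.87 [359.0, 305.2] [ 0.6019 -0.1775  0.0171]
squeeze_a 0.87 [271.8, 238.7] [0.6251 0.1655 0.0036]
squeeze_a 0.73 [262.8, 235.5] [0.6163 0.1946 0.0024]
squeeze_b 0.87 [271.8, 238.7] [0.6251 0.1655 0.0036]
squeeze_b 0.73 [262.8, 235.5] [0.6163 0.1946 0.0024]
thumb_plate 0.74 [243.3, 246.6] [0.4818 0.0783 0.0735]
half_a 0.97 [281.1, 215.1] [0.5845 0.0739 0.1257]
half_a 0.55 [284.4, 21
[... 738 characters left out ...]
37  0.0505 0.0898]
squeeze_a 0.46 [284.3, 222.5] [0.5435 0.0684 0.0119]
squeeze_b 0.82 [291.4, 220.3] [0.537  0.0505 0.0898]
squeeze_b 0.46 [284.3, 222.5] [0.5435 0.0684 0.0119]
thumb_plate 0.69 [359.5, 233.1] [ 0.5078 -0.1581  0.0028]
thumb_plate 0.45 [278.1, 239.0] [0.4866 0.0892 0.0733]
half_a 0.53 [283.0, 198.0] [0.5937 0.0738 0.1293]
half_a 0.51 [283.8, 199.4] [0.5898 0.0717 0.1286]
half_b 0.53 [283.0, 198.0] [0.5937 0.0738 0.1293]
half_b 0.51 [283.8, 199.4] [0.5898 0.0717 0.1286]
flask 0.88 [156.7, 201.1] [0.6033 0.4359 0.0767]
bottle 0.72 [382.6, 165.0] [ 0.7037 -0.2282  0.0581]
tip_refill 0.82 [207.0, 228.4] [0.5281 0.2978 0.0281]
tip_refill 0.17 [292.3, 219.1] [0.5395 0.0481 0.0951]
```

View pics/side0.png

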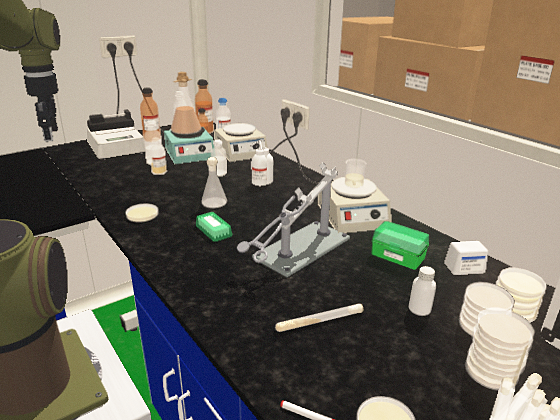

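View pics/top0.png

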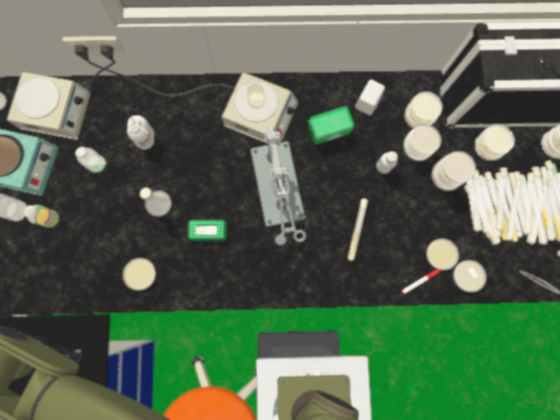

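```bash
python3 - <<'E'
from h import *
a=cv2.imread("pics/side0.png");b=cv2.imread("pics/top0.png")
cv2.imwrite("pics/z1.png",cv2.resize(a[150:350,230:400],None,fx=3.5,fy=3,interpolation=2)[:600])
cv2.imwrite("pics/z2.png",cv2.resize(b[110:275,235:385],None,fx=3.6,fy=3.6,interpolation=2))
E
```

```text
(no output)
```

View pics/z1.png

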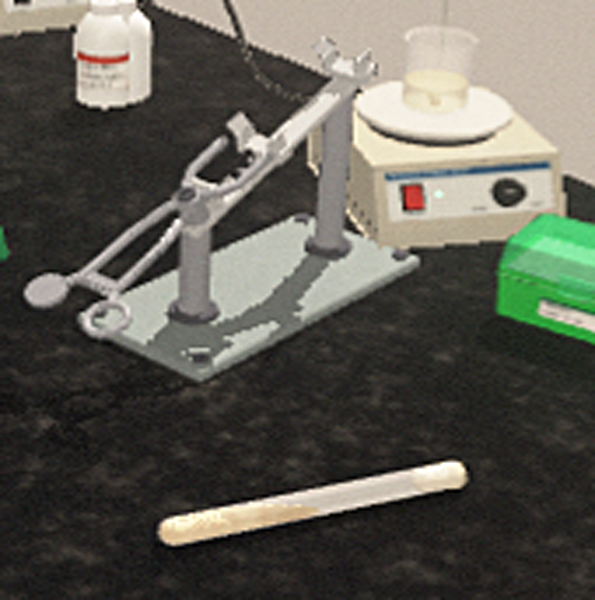

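View pics/z2.png

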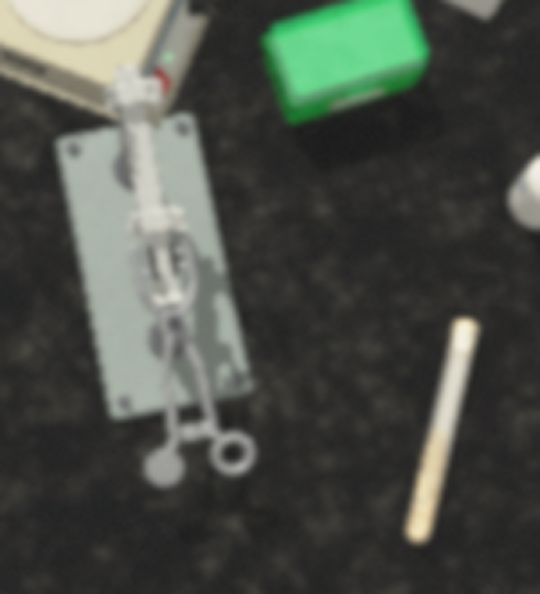

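```bash
python3 - <<'E'
from h import *
np.set_printoptions(precision=4,suppress=True)
S={n:viewer.snapshot(n) for n in("side","top")}
for n,s in S.items():
    for l,z in(("cradle",.12),("half_a",.12),("tube",.0),("plug_end",.0095),("seat",.12+.119*.4226-.01*.9063),("thumb_plate",.12-.116*.4226+.0035*.9)):
        for q in spotter.place_of(s,l)[:1]: print(n,l,q["conf"],q["position"],at_z(s,q["position"],z))
    P=cloud(s); 
    # tube
    m=(P[...,2]>.004)&(P[...,2]<.04)&(abs(P[...,0]-.52)<.15)&(abs(P[...,1]+.15)<.07)
    hsv=s["img"].astype(int)
    m2=(hsv.min(-1)>90)
    r,c=np.nonzero(m); 
    ok=m
    rows,cols=np.nonzero(m2); 
    G=np.array([at_z(s,(x,y),.0095) for x,y in zip(cols,rows)])
    k=(abs(G[:,0]-.52)<.14)&(abs(G[:,1]+.15)<.055); G=G[k][:,:2]
    (cx,cy),(w,h),a=cv2.minAreaRect(G.astype(np.float32)*1000); 
    mu=G.mean(0); u,sv,vt=np.linalg.svd(G-mu); d=vt[0]*np.sign(vt[0][0])
    t=(G-mu)@d; print(n,"tube rect",cx,cy,w,h,a,"dir",d,np.degrees(np.arctan2(d[1],d[0])),"ends",mu+d*t.min(),mu+d*t.max(),len(G))
    # foot plate
    m=(P[...,2]>.003)&(P[...,2]<.015)&(abs(P[...,0]-.65)<.2)&(abs(P[...,1]-.08)<.1)&(s["img"].min(-1)>90)
    Q=P[m]; rect=cv2.minAreaRect((Q[:,:2]*1000).astype(np.float32)); print(n,"foot",rect,np.median(Q[:,2]),len(Q))
E
```

```text
side cradle 0.88 [280.1, 218.0] [0.5805 0.0721 0.12  ]
side half_a 0.75 [282.7, 216.4] [0.5903 0.0751 0.12  ]
side tube 0.61 [319.9, 322.0] [ 0.515 -0.155  0.   ]
side plug_end 0.8 [360.4, 306.0] [ 0.6098 -0.1748  0.0095]
side seat 0.98 [313.4, 187.6] [0.6958 0.0913 0.1612]
side thumb_plate 0.5 [243.0, 242.7] [0.4899 0.0924 0.0741]
side tube rect 518.56591796875 -151.71066284179688 27.481599807739258 196.88619995117188 73.39096069335938 dir [ 0.9606 -0.2779] -16.13435021619224 ends [ 0.424  -0.1244] [ 0.6132 -0.1792] 829
side foot ((689.84765625, 90.2255859375), (300.9515686035156, 125.1173324584961), 9.419806480407715) 0.011816842796505217 2159
top cradle 0.63 [284.2, 198.6] [0.5939 0.0702 0.12  ]
top half_a 0.8 [278.0, 198.9] [0.5934 0.0876 0.12  ]
top tube 0.85 [357.4, 226.4] [ 0.5288 -0.1534  0.    ]
top plug_end 0.96 [366.5, 197.2] [ 0.6167 -0.1845  0.0095]
top seat 0.86 [273.3, 154.4] [0.7103 0.0984 0.1612]
top thumb_plate 0.44 [280.6, 237.7] [0.49   0.082  0.0741]
top tube rect 520.7926025390625 -151.52284240722656 23.354351043701172 195.34091186523438 74.23969268798828 dir [ 0.9598 -0.2808] -16.306846712944854 ends [ 0.4272 -0.1237] [ 0.6147 -0.1785] 462
top foot ((670.4281005859375, 88.30238342285156), (344.85052490234375, 122.63451385498047), 9.880395889282227) 0.010762053008851214 2097
```

```bash
python3 - <<'E'
from h import *
np.set_printoptions(precision=4,suppress=True)
s=viewer.snapshot("top")
zp=lambda a:(a[0]/3.6+235-.36,a[1]/3.6+110-.36)
for a,b in(((57,145),(110,415)),((192,117),(250,388)),((57,145),(192,117)),((113,418),(250,390))):
    A,B=at_z(s,zp(a),.011),at_z(s,zp(b),.011); d=A-B; print(A,B,np.degrees(np.arctan2(d[1],d[0])))
P=cloud(s)
# raised structure points in band above table
Q=P[(P[...,2]>.05)&(P[...,0]>.45)&(P[...,0]<.8)&(abs(P[...,1]-.08)<.07)]
for x in np.arange(.46,.80,.01):
    k=abs(Q[:,0]-x)<.005
    if k.sum(): print(round(x,3),k.sum(),Q[k][:,1].min(),Q[k][:,1].max(),np.median(Q[k][:,1]),Q[k][:,2].min(),Q[k][:,2].max(),"exp z(mid)",.12+(x-.588)*.4663)
E
```

```text
[0.7735 0.1674 0.011 ] [0.5375 0.126  0.011 ] 9.964360673815172
[0.7966 0.0505 0.011 ] [0.5579 0.0083 0.011 ] 10.006527474776846
[0.7735 0.1674 0.011 ] [0.7966 0.0505 0.011 ] 101.1811372981891
[0.535  0.1235 0.011 ] [0.5562 0.0084 0.011 ] 100.46299285180591
0.47 4 0.07829478828977668 0.08678848536719183 0.08247482835300948 0.06207976793157407 0.06801945062056368 exp z(mid) 0.06497660000000002
0.48 46 0.017828541625714293 0.09527190820467193 0.07823055911908885 0.06313489605330294 0.07705714213751029 exp z(mid) 0.06963960000000002
0.49 59 0.011971919235051812 0.09518887393692968 0.07245507499425187 0.061519206341966524 0.08065260415566773 exp z(mid) 0.07430260000000002
0.5 37 0.01168450631465975 0.09212565042612518 0.04075715771959823 0.06813610004186113 0.08494190287729315 exp z(mid) 0.07896560000000001
0.51 60 0.014648889153832806 0.07778718708166357 0.05347246559671916 0.07323313393084051 0.08935772089073393 exp z(mid) 0.08362860000000003
0.52 29 0.0404941193562344 0.07761382106522842 0.054792640027884976 0.0738035216952721 0.09343084640832473 exp z(mid) 0.08829160000000003
0.53 19
[... 3016 characters left out ...]
0000001
0.75 77 0.07961799693735636 0.1225826994185479 0.10374688227439988 0.055791462542925545 0.20823296967505528 exp z(mid) 0.19554060000000012
0.76 47 0.08215394121477201 0.12269012719316447 0.10088313081778907 0.18017981479258327 0.20526542896755445 exp z(mid) 0.20020360000000012
0.77 23 0.08704461780387898 0.11443013341602347 0.10611958452194994 0.17638079030868098 0.1864641442480898 exp z(mid) 0.20486660000000012
0.78 11 0.09782799682039114 0.11426752662157484 0.10331554067972375 0.17695365931207713 0.18814903121075927 exp z(mid) 0.20952960000000012
0.79 1 0.08830586783104051 0.08830586783104051 0.08830586783104051 0.05547432697610083 0.05547432697610083 exp z(mid) 0.21419260000000012
```

```bash
cat >> h.py <<'E'
def cr(p,yaw):
    a=np.radians(yaw);t=np.radians(25)
    ex=np.array([np.cos(t)*np.cos(a),np.cos(t)*np.sin(a),np.sin(t)])
    ey=np.array([-np.sin(a),np.cos(a),0]); ez=np.cross(ex,ey)
    Rm=np.stack([ex,ey,ez],1)
    return lambda q: np.array([p[0],p[1],.12])+Rm@np.array(q,float)
def overlay(s,f,name,roi,sc,extra=[]):
    x0,y0,x1,y1=roi
    im=cv2.resize(cv2.cvtColor(s["img"],cv2.COLOR_RGB2BGR)[y0:y1,x0:x1],None,fx=sc,fy=sc,interpolation=2)
    pt=lambda X: tuple(int(v) for v in ((proj(s,X)-[x0,y0]+.5)*sc))
    def poly(L,col,w=True):
        P=[pt(f(q)) if w else pt(q) for q in L]
        for a,b in zip(P[:-1],P[1:]): cv2.line(im,a,b,col,1,cv2.LINE_AA)
    for y in(-.01,.01): poly([(.03,y,-.02),(.186,y,-.02)],(0,255,255))
    for x in(.07,.086,.17,.186): poly([(x,-.0225,.012),(x,-.0125,-.0),(x,-.0125,-.01),(x,.0125,-.01),(x,.0125,0),(x,.0225,.012)],(0,0,255))
    th=np.linspace(0,2*np.pi,40)
    poly([(-.116+.015*np.cos(t),.027+.015*np.sin(t),.0035) for t in th],(255,0,0))
    poly([(.005*np.cos(t),.005*np.sin(t),.0035) for t in th],(255,0,255))
    for e in extra: poly(e,(0,255,0),False)
    cv2.imwrite("pics/"+name,im)
E
python3 - <<'E'
from h import *
f=cr((.587,.0725),10.2)
e=[[np.array([.520,-.1515,.0095])+t*np.array([np.cos(np.radians(-16.2)),np.sin(np.radians(-16.2)),0]) for t in(-.0965,.0965)]]
overlay(viewer.snapshot("top"),f,"o1.png",(235,110,385,275),3.6,e)
overlay(viewer.snapshot("side"),f,"o2.png",(230,150,400,350),3,e)
E
```

```text
(no output)
```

View pics/o1.png

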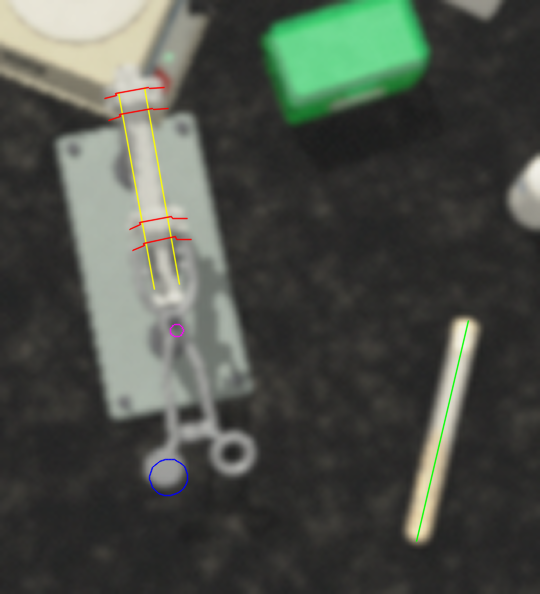

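View pics/o2.png

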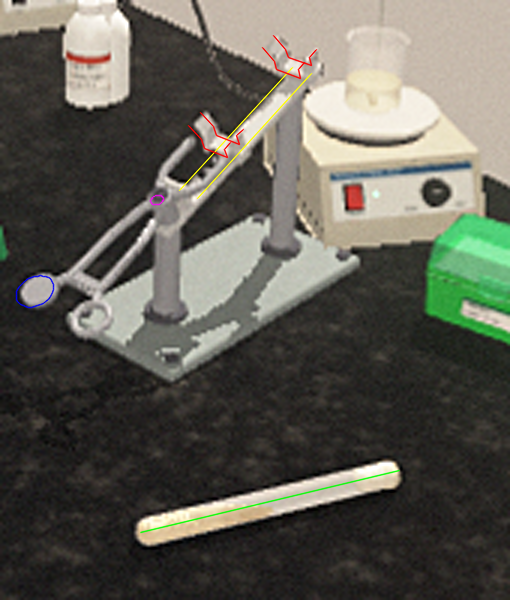

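```bash
python3 - <<'E'
from h import *
f=cr((.592,.0735),10.2)
e=[[np.array([.520,-.1525,.0095])+t*np.array([np.cos(np.radians(-16.0)),np.sin(np.radians(-16.0)),0]) for t in(-.0965,.0965)]]
overlay(viewer.snapshot("top"),f,"o3.png",(255,110,335,250),4.2,e)
overlay(viewer.snapshot("side"),f,"o4.png",(230,150,350,270),5,e)
a=cv2.imread("pics/o3.png")
b=cv2.imread("pics/o4.png");a=cv2.resize(a,None,fx=600/a.shape[0]*.58,fy=600/a.shape[0])
cv2.imwrite("pics/o5.png",cv2.imread("pics/o3.png"))
E
```

```text
(no output)
```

View pics/o3.png

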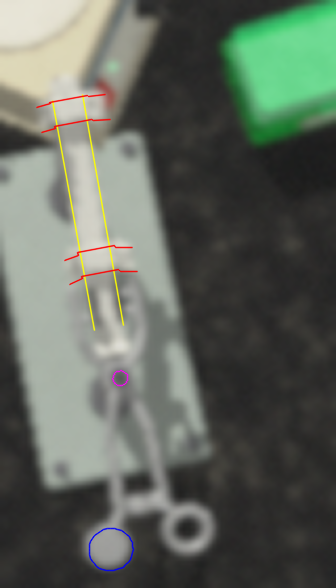

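View pics/o4.png

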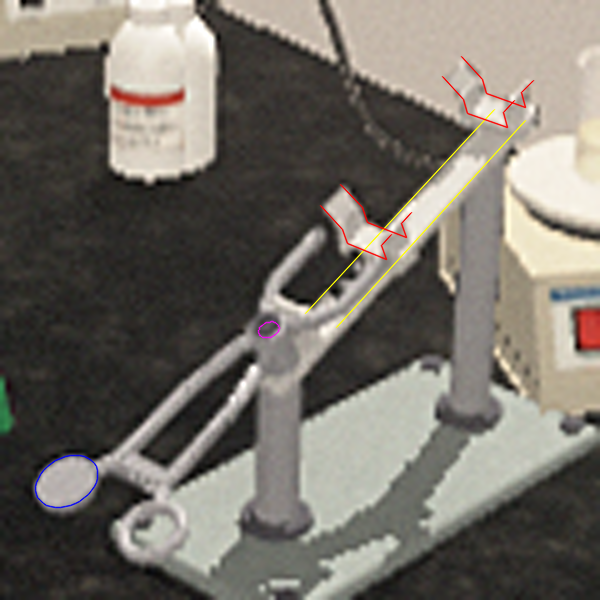

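```bash
cat >> h.py <<'E'
P0=(.5935,.0735); YAW=10.2
F=cr(P0,YAW)
def theta(o):
    w,x,y,z=o["tool_rot"]; return np.degrees(np.arctan2(2*(x*y+w*z),1-2*(y*y+z*z)))
def to(target,th=None):
    o=sensors.get_obs(); t=np.radians(theta(o) if th is None else th); d=np.array(target)-o["position"]
    xt=np.array([np.cos(t),np.sin(t),0]);zt=np.array([-np.sin(t),np.cos(t),0])
    return np.round(100*np.array([d@xt,-d[2],d@zt]),2)
def dirs(v,th):
    t=np.radians(th); return np.round([v[0]*np.cos(t)+v[1]*np.sin(t),-v[2],-v[0]*np.sin(t)+v[1]*np.cos(t)],3)
E
python3 - <<'E'
from h import *
np.set_printoptions(precision=4,suppress=True)
c=F((-.116,.027,.0035)); h=np.array([np.cos(np.radians(YAW)),np.sin(np.radians(YAW)),0])
ez=F((0,0,1))-F((0,0,0)); t=c-.009*h; 
print(c,t, to(t+.045*ez,100.3), "ez tool",dirs(ez,100.3),"h tool",dirs(h,100.3))
s=viewer.snapshot("top");P=cloud(s)
d=np.linalg.norm(P[...,:2]-c[:2],axis=-1); print(P[d<.01])
E
```

```text
[0.4838 0.0812 0.0741] [0.4749 0.0796 0.0741] [-56.95  11.64 -13.75] ez tool [ 0.001 -0.906  0.423] h tool [-0.002 -0.    -1.   ]
[[ 0.492   0.0865  0.0748]
 [ 0.4924  0.0836  0.0714]
 [ 0.4917  0.0808  0.0762]
 [ 0.4922  0.0779  0.0721]
 [ 0.4914  0.0752  0.0778]
 [ 0.489   0.0895  0.077 ]
 [ 0.4893  0.0866  0.0738]
 [ 0.4896  0.0837  0.0713]
 [ 0.4884  0.081   0.0803]
 [ 0.4889  0.078   0.0754]
 [ 0.489   0.0752  0.074 ]
 [ 0.4863  0.0895  0.0757]
 [ 0.4858  0.0867  0.0791]
 [ 0.4865  0.0838  0.073 ]
 [ 0.486   0.081   0.0762]
 [ 0.4863  0.0781  0.0735]
 [ 0.4862  0.0752  0.0741]
 [ 0.4856  0.0725  0.0777]
 [ 0.4837  0.0895  0.0732]
 [ 0.4837  0.0867  0.0724]
 [ 0.4832  0.0839  0.0762]
 [ 0.4838  0.0809  0.0708]
 [ 0.4836  0.0781  0.072 ]
 [ 0.4835  0.0753  0.0722]
 [ 0.4833  0.0724  0.0731]
 [ 0.481   0.0896  0.0716]
 [ 0.4811  0.0867  0.071 ]
 [ 0.4807  0.0839  0.0731]
 [ 0.481   0.081   0.0702]
 [ 0.4809  0.0782  0.071 ]
 [ 0.4808  0.0753  0.0713]
 [ 0.4806  0.0725  0.0724]
 [ 0.4785  0.0896  0.0685]
 [ 0.4789  0.0867  0.0652]
 [ 0.478   0.0839  0.0717]
 [ 0.4783  0.081   0.069 ]
 [ 0.4783  0.0782  0.0685]
 [ 0.4778  0.0754  0.0721]
 [ 0.4756  0.0868  0.0686]
 [ 0.4754  0.084   0.07  ]
 [ 0.476   0.081   0.0636]
 [ 0.4757  0.0782  0.0662]
 [ 0.4804  0.0887  0.0011]
 [ 0.4799  0.0737  0.0024]
 [ 0.4776  0.0887 -0.0012]
 [ 0.4778  0.0857 -0.0031]
 [ 0.4777  0.0827 -0.003 ]
 [ 0.4778  0.0797 -0.0047]
 [ 0.4768  0.0768  0.0039]
 [ 0.4748  0.0827 -0.0044]
 [ 0.4749  0.0797 -0.0054]]
```

Request:
{"fn": "drive_tool", "kwargs": {
  "series": [
    [[0, 0, 0], -10, 0],
    [[0, 0, 0], -10, 0],
    [[0, 0, 0], -10, 0],
    [[-4, 0, -1], 0, 0],
    [[-5, 0, -1.2], 0, 0],
    [[-5, 0, -1.2], 0, 0],
    [[-5, 0, -1.2], 0, 0],
    [[-5, 0, -1.2], 0, 0],
    [[-5, 0, -1.2], 0, 0],
    [[-5, 0, -1.2], 0, 0],
    [[-5, 0, -1.2], 0, 0],
    [[-5, 0, -1.2], 0, 0],
    [[-5, 0, -1.2], 0, 0],
    [[-5, 0, -1.2], 0, 0],
    [[-3, 0, -0.75], 0, 0],
    [[0, 4, 0], 0, 0],
    [[0, 4, 0], 0, 0],
    [[0, 2, 0], 0, 0]
  ]
}}

```text
clock: 4.55
position: [0.4549, 0.0754, 0.1288]
tool_rot: [0.454, -0.452, -0.542, 0.544]
force: [0.3, 0.0, 0.1]
gripper_width: -0.0001
```

```bash
python3 - <<'E'
from h import *
np.set_printoptions(precision=4,suppress=True)
o=sensors.get_obs();print(o["clock"],o["position"],theta(o),o["force"],o["gripper_width"])
c=F((-.116,.027,.0035)); h=np.array([np.cos(np.radians(YAW)),np.sin(np.radians(YAW)),0])
ez=F((0,0,1))-F((0,0,0)); t=c-.009*h; 
print(to(t),to(t+.03*ez),to(t-.01*ez),o["joint_pos"])
save(viewer.snapshot("side"),"s1.png")
E
```

```text
4.55 [0.4549 0.0754 0.1288] 100.27197343402571 [0.3276 0.0052 0.0521] -0.0001473473846273186
[ 0.05  5.47 -2.04] [ 0.06  2.75 -0.77] [ 0.05  6.37 -2.46] [ 0.0478 -0.2175  2.1572  0.      1.2053 -1.7023]
```

View pics/s1.png

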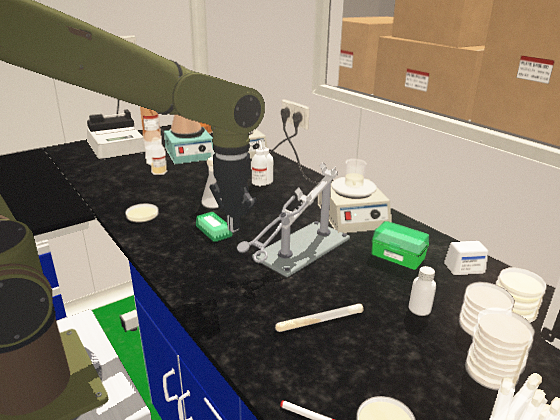

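Request:
{"fn": "drive_tool", "kwargs": {
  "series": [
    [[0, 2.7, -0.8], 0, 0],
    [[0, 1.8, -0.85], 0, 0],
    [[0, 0.9, -0.42], 0, 0],
    [[0, 0.2, -0.09], 0, 0],
    [[0, 0, 0], 0, 0]
  ]
}}

```text
clock: 5.22
position: [0.478, 0.0796, 0.0761]
tool_rot: [-0.453, 0.453, 0.543, -0.543]
force: [-0.4, 0.2, 0.3]
gripper_width: -0.0002
```

Request:
{"fn": "drive_tool", "kwargs": {
  "series": [
    [[0, 0.2, -0.09], 0, 0],
    [[0, 0.2, -0.09], 0, 0],
    [[0, 0, 0], 0, 0]
  ]
}}

```text
clock: 5.6
position: [0.4799, 0.0801, 0.072]
tool_rot: [-0.453, 0.453, 0.543, -0.542]
force: [0.8, 2.4, 4.0]
gripper_width: -0.0002
```

Request:
{"fn": "drive_tool", "kwargs": {
  "series": [
    [[0, 0.2, -0.09], 0, 0],
    [[0, 0.2, -0.09], 0, 0],
    [[0, 0.1, -0.05], 0, 0],
    [[0, 0, 0], 0, 0]
  ]
}}

```text
clock: 6.1
position: [0.4823, 0.0806, 0.0672]
tool_rot: [-0.453, 0.453, 0.543, -0.542]
force: [-1.9, 1.5, 7.7]
gripper_width: -0.0001
```

```bash
python3 - <<'E'
from h import *
for n in("side","top"):
    s=viewer.snapshot(n); save(s,n+"p.png")
a=cv2.imread("pics/sidep.png");b=cv2.imread("pics/topp.png")
cv2.imwrite("pics/z3.png",cv2.resize(a[150:300,200:350],None,fx=4,fy=4,interpolation=2))
E
```

```text
(no output)
```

View pics/z3.png

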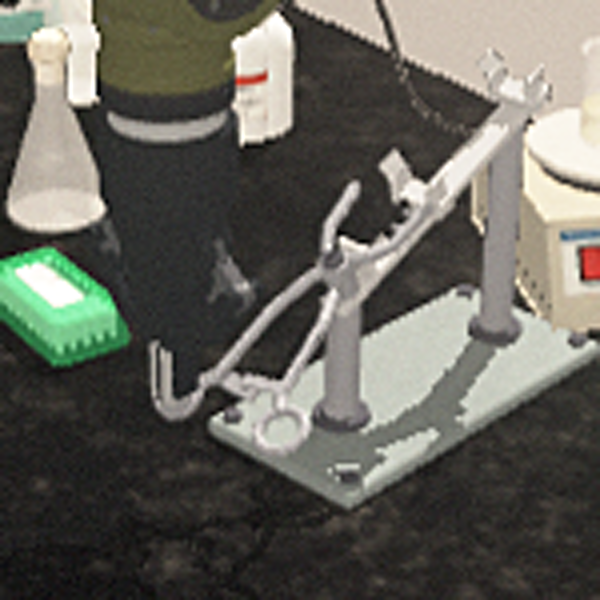

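Request:
{"fn": "drive_tool", "kwargs": {
  "series": [
    [[0, 0, 0], 0, 0],
    [[0, -0.9, 0.42], 0, 0],
    [[0, -1.8, 0.84], 0, 0],
    [[0, -3, 1.2], 0, 0],
    [[0, -5, 1], 0, 0],
    [[0, -5, 0], 0, 0.6],
    [[0, 0, 0], 0, 0.6]
  ]
}}

```text
clock: 7.08
position: [0.4499, 0.0741, 0.228]
tool_rot: [-0.451, 0.456, 0.545, -0.541]
force: [0.2, 0.4, 0.2]
gripper_width: 0.0356
```

```bash
python3 - <<'E'
from h import *
np.set_printoptions(precision=4,suppress=True)
for n in("side","top"):
    s=viewer.snapshot(n); save(s,n+"q.png")
    for l in("squeeze_a","thumb_plate"):
        for q in spotter.place_of(s,l)[:2]: print(n,l,q["conf"],q["position"],at_z(s,q["position"],.092 if l[0]=="s" else .073))
a=cv2.imread("pics/sideq.png")
cv2.imwrite("pics/z4.png",cv2.resize(a[150:300,200:350],None,fx=4,fy=4,interpolation=2))
for y in(.028,-.028): print(F((-.066,y,0)))
m=np.array([.520,-.1515]); o=sensors.get_obs(); print(theta(o),o["position"],o["gripper_width"]); print("to tube",to((.520,-.152,.1),74))
E
```

```text
side squeeze_a 0.72 [261.5, 229.5] [0.542  0.0929 0.092 ]
side squeeze_a 0.59 [279.7, 240.7] [0.5466 0.0273 0.092 ]
side thumb_plate 0.61 [285.0, 217.8] [0.6447 0.1362 0.073 ]
side thumb_plate 0.56 [240.7, 238.7] [0.4962 0.1123 0.073 ]
top squeeze_a 0.59 [295.8, 220.2] [0.5367 0.0381 0.092 ]
[0.5297 0.0905 0.0921]
[0.5396 0.0353 0.0921]
100.30013570138517 [0.4466 0.074  0.2212] 0.05134027064066853
to tube [-19.7   12.12 -13.29]
```

View pics/z4.png

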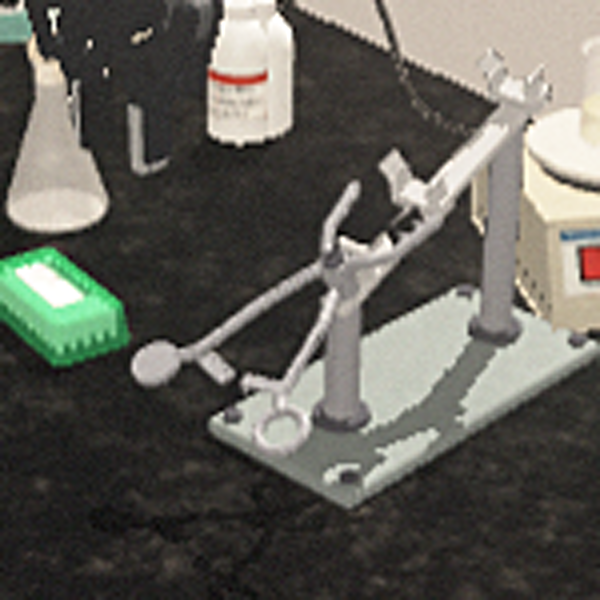

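Request:
{"fn": "drive_tool", "kwargs": {
  "series": [
    [[0, 0, 0], 9, 0.8],
    [[0, 0, 0], 9, 0.8],
    [[0, 0, 0], 8.2, 0.8],
    [[-4, 0, -2.6], 0, 0.8],
    [[-5, 0, -3.4], 0, 0.8],
    [[-5, 1, -3.4], 0, 0.8],
    [[-4, 4, -3], 0, 0.8],
    [[-1.7, 4, -0.9], 0, 0.8],
    [[0, 3, 0], 0, 0.8],
    [[0, 0, 0], 0, 0.8],
    [[0, 0, 0], 0, 0.8]
  ]
}}

```text
clock: 8.75
position: [0.5215, -0.1506, 0.1049]
tool_rot: [-0.564, 0.564, 0.426, -0.426]
force: [-0.0, -0.3, -0.2]
gripper_width: 0.0684
```

```bash
python3 - <<'E'
from h import *
np.set_printoptions(precision=4,suppress=True)
o=sensors.get_obs(); print(o["clock"],theta(o),o["position"],o["gripper_width"]); print("to tube",to((.520,-.152,.004)))
for n in("side","top"):
    s=viewer.snapshot(n); save(s,n+"r.png")
a=cv2.imread("pics/sider.png");b=cv2.imread("pics/topr.png")
cv2.imwrite("pics/z5.png",np.hstack([cv2.resize(a[230:380,230:380],(400,400),interpolation=2),cv2.resize(b[150:300,280:430],(400,400),interpolation=2)]))
E
```

```text
8.75 74.1224359776197 [ 0.5215 -0.1506  0.1049] 0.06843370649363692
to tube [-0.18 10.09  0.1 ]
```

View pics/z5.png

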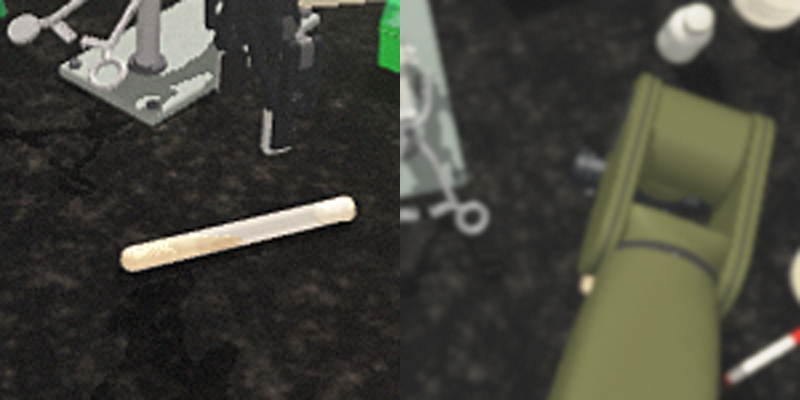

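Request:
{"fn": "drive_tool", "kwargs": {
  "series": [
    [[-0.1, 4, 0.1], 0, 0.8],
    [[0, 4, 0], 0, 0.8],
    [[0, 1.6, 0], 0, 0.8],
    [[0, 0.4, 0], 0, 0.8],
    [[0, 0, 0], 0, 0.8]
  ]
}}

```text
clock: 9.48
position: [0.5211, -0.1517, 0.0058]
tool_rot: [-0.564, 0.565, 0.427, -0.426]
force: [-0.1, 0.2, 0.5]
gripper_width: 0.0683
```

Request:
{"fn": "drive_tool", "kwargs": {
  "series": [
    [[0, 0, 0], 0, 0.1],
    [[0, 0, 0], 0, 0.1],
    [[0, 0, 0], 0, 0.1],
    [[0, 0, 0], 0, 0.1],
    [[0, 0, 0], 0, 0.1],
    [[0, 0, 0], 0, 0.1]
  ],
  "grip_force": 25
}}

```text
clock: 10.22
position: [0.5205, -0.1516, 0.005]
tool_rot: [-0.564, 0.565, 0.426, -0.426]
force: [-1.3, 0.3, 6.2]
gripper_width: 0.0184
```

Request:
{"fn": "drive_tool", "kwargs": {
  "series": [
    [[0, -1, 0], 0, 0.1],
    [[0, -4, 0], 0, 0.1],
    [[0, -5, 0], 0, 0.1],
    [[0, -5, 0], 0, 0.1],
    [[0, -5, 0], 0, 0.1],
    [[0, -3, 0], 0, 0.1],
    [[0, -3, 0], 0, 0.1],
    [[0, 0, 0], 0, 0.1],
    [[0, 0, 0], 0, 0.1]
  ]
}}

```text
clock: 11.35
position: [0.5191, -0.151, 0.2626]
tool_rot: [0.565, -0.564, -0.426, 0.426]
force: [-0.4, 0.3, -1.3]
gripper_width: 0.018
```

```bash
python3 - <<'E'
from h import *
np.set_printoptions(precision=4,suppress=True)
o=sensors.get_obs(); print(o["clock"],theta(o),o["position"],o["gripper_width"],o["force"])
s=viewer.snapshot("side"); save(s,"sidet.png")
a=cv2.imread("pics/sidet.png")
cv2.imwrite("pics/z6.png",cv2.resize(a[100:350,230:480],(600,600),interpolation=2))
c=F((.124,0,-.0005)); print(c)
for q in((.124,0,.0),(.178,0,-.01),(.078,0,.012),(.178,0,.012)): print(q,F(q))
print("target TCP hi",to((c[0],c[1],.27),100.2))
E
```

```text
11.35 74.10406831395551 [ 0.5191 -0.151   0.2626] 0.017995614632251977 [-0.3539  0.2612 -1.295 ]
[0.7043 0.0934 0.172 ]
(0.124, 0, 0.0) [0.7041 0.0934 0.1724]
(0.178, 0, -0.01) [0.7564 0.1028 0.1862]
(0.078, 0, 0.012) [0.6581 0.0851 0.1638]
(0.178, 0, 0.012) [0.7473 0.1012 0.2061]
target TCP hi [ 20.77  -0.8  -22.57]
```

View pics/z6.png

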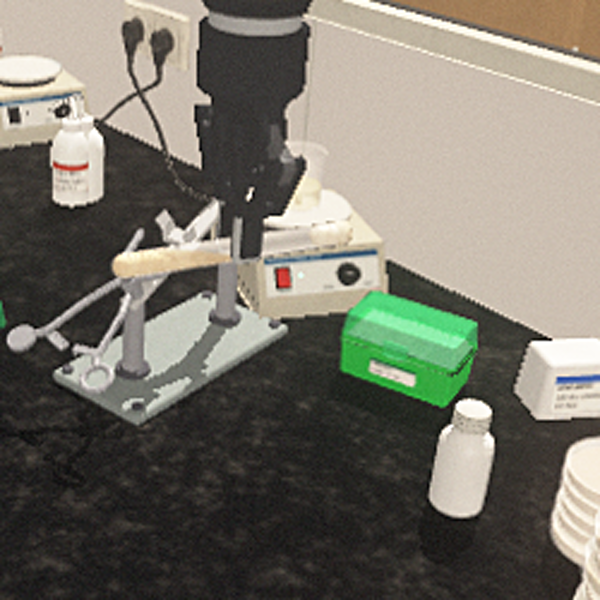

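```bash
python3 - <<'E'
from h import *
np.set_printoptions(precision=3,suppress=True)
s=viewer.snapshot("top"); P=cloud(s)
M=P[(P[...,0]>.76)&(P[...,0]<.92)&(abs(P[...,1]-.13)<.12)&(P[...,2]>.1)]
for x in np.arange(.76,.92,.02):
  for y in np.arange(.02,.26,.04):
    k=(abs(M[:,0]-x)<.01)&(abs(M[:,1]-y)<.02)
    if k.sum(): print(round(x,2),round(y,2),k.sum(),M[k][:,2].max())
print(at_z(s,(257,92),.15))
E
```

```text
0.76 0.1 28 0.20141199285698985
0.78 0.1 28 0.18794177156434597
0.84 0.1 10 0.10384960765119694
0.84 0.14 31 0.10562344167240044
0.84 0.18 20 0.10543752289436686
0.86 0.1 28 0.10596937272391638
0.86 0.14 78 0.1717972264732791
0.86 0.18 38 0.10792795729642579
0.86 0.22 1 0.10036299335935342
0.88 0.1 47 0.16700068588508177
0.88 0.14 97 0.16992871150518166
0.88 0.18 69 0.16974104515619273
0.88 0.22 5 0.1029872246024813
0.9 0.1 46 0.16925163689866268
0.9 0.14 84 0.16932963229124565
0.9 0.18 53 0.17210464453290764
0.9 0.22 6 0.10322389756712978
0.92 0.1 15 0.10395358840137563
0.92 0.14 86 0.17230728556543656
0.92 0.18 39 0.1714850540483369
0.92 0.22 3 0.10334570669921832
[0.901 0.141 0.15 ]
```

Request:
{"fn": "drive_tool", "kwargs": {
  "series": [
    [[0, -1, 0], -8.7, 0.1],
    [[0, 0, 0], -8.7, 0.1],
    [[0, 0, 0], -8.7, 0.1],
    [[4, 0, -4], 0, 0.1],
    [[4, 0, -4.5], 0, 0.1],
    [[4, 0, -4.5], 0, 0.1],
    [[4, 0, -4.5], 0, 0.1],
    [[3, 0, -3.4], 0, 0.1],
    [[1.8, 0, -1.7], 0, 0.1],
    [[0, 0, 0], 0, 0.1],
    [[0, 0, 0], 0, 0.1]
  ]
}}

```text
clock: 12.82
position: [0.7048, 0.0928, 0.2729]
tool_rot: [0.454, -0.453, -0.542, 0.543]
force: [0.8, -0.9, 0.1]
gripper_width: 0.0184
```

```bash
python3 - <<'E'
from h import *
np.set_printoptions(precision=4,suppress=True)
o=sensors.get_obs(); print(o["clock"],theta(o),o["position"],o["gripper_width"],o["force"])
c=F((.124,0,-.0005))
print("to",to((c[0],c[1],.21)))
for n in("side","top"):
    s=viewer.snapshot(n); save(s,n+"u.png")
a=cv2.imread("pics/sideu.png");b=cv2.imread("pics/topu.png")
cv2.imwrite("pics/z7.png",np.hstack([cv2.resize(a[120:270,230:380],(400,400),interpolation=2),cv2.resize(b[100:250,210:360],(400,400),interpolation=2)]))
E
```

```text
12.825 100.18806907826837 [0.7048 0.0928 0.2729] 0.018377196184353437 [ 0.8485 -0.9047  0.0823]
to [0.07 6.29 0.03]
```

View pics/z7.png

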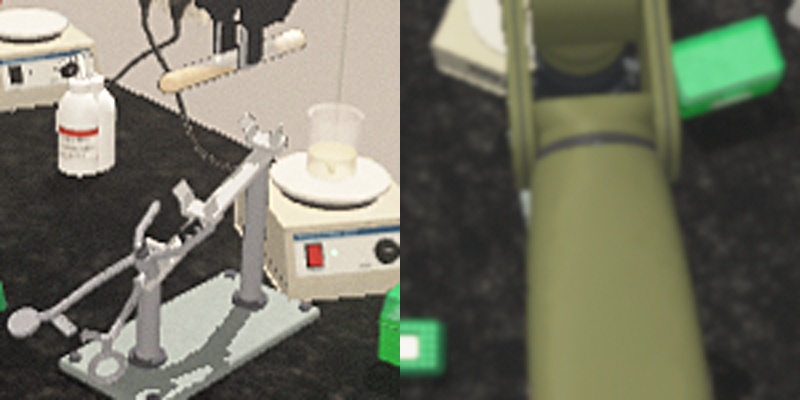

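Request:
{"fn": "drive_tool", "kwargs": {
  "series": [
    [[0, 3, 0], 0, 0.1],
    [[0.1, 2.5, 0], 0, 0.1],
    [[0, 0.8, 0], 0, 0.1],
    [[0, 0, 0], 0, 0.1]
  ]
}}

```text
clock: 13.42
position: [0.705, 0.0938, 0.2112]
tool_rot: [0.454, -0.454, -0.542, 0.542]
force: [0.3, -0.2, 0.2]
gripper_width: 0.0183
```

```bash
python3 - <<'E'
from h import *
np.set_printoptions(precision=4,suppress=True)
o=sensors.get_obs(); print(o["clock"],theta(o),o["position"],o["gripper_width"],o["force"])
s=viewer.snapshot("side"); save(s,"sidev.png")
a=cv2.imread("pics/sidev.png")
cv2.imwrite("pics/z8.png",cv2.resize(a[130:250,250:370],(600,600),interpolation=2))
E
```

```text
13.425 100.1588711259633 [0.705  0.0938 0.2112] 0.01832300444510704 [ 0.2513 -0.1989  0.1929]
```

View pics/z8.png

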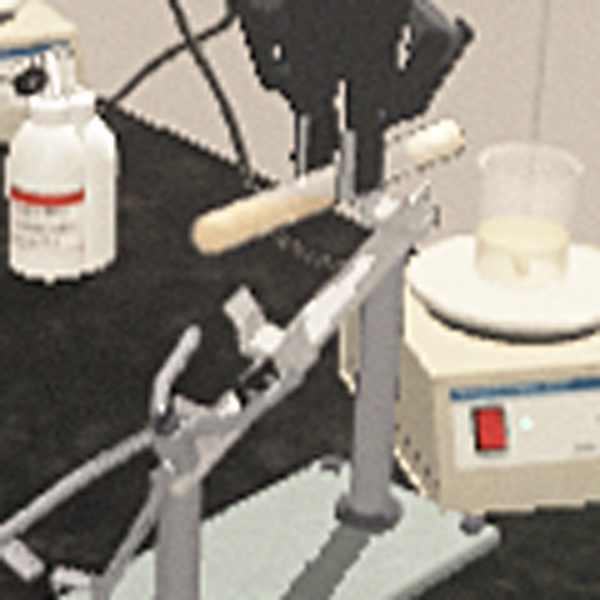

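Request:
{"fn": "drive_tool", "kwargs": {
  "series": [
    [[0, 1, 0], 0, 0.1],
    [[0, 0.5, 0], 0, 0.1],
    [[0, 0, 0], 0, 0.1]
  ],
  "grip_force": 20
}}

```text
clock: 13.85
position: [0.7049, 0.0944, 0.1955]
tool_rot: [0.454, -0.453, -0.542, 0.543]
force: [-0.1, -0.6, 0.6]
gripper_width: 0.0183
```

Request:
{"fn": "drive_tool", "kwargs": {
  "series": [
    [[0, 0.3, 0], 0, 0.1],
    [[0, 0.3, 0], 0, 0.1],
    [[0, 0, 0], 0, 0.1]
  ]
}}

```text
clock: 14.22
position: [0.7055, 0.0944, 0.1915]
tool_rot: [-0.453, 0.454, 0.543, -0.542]
force: [-3.7, -0.7, 4.5]
gripper_width: 0.0184
```

Request:
{"fn": "drive_tool", "kwargs": {
  "series": [
    [[0, 0.3, 0], 0, 0.1],
    [[0, 0.3, 0], 0, 0.1],
    [[0, 0, 0], 0, 0.1]
  ]
}}

```text
clock: 14.6
position: [0.7052, 0.0943, 0.1849]
tool_rot: [0.454, -0.454, -0.542, 0.543]
force: [-4.0, -0.9, 4.5]
gripper_width: 0.0185
```

```bash
python3 - <<'E'
from h import *
s=viewer.snapshot("side"); save(s,"sidew.png")
a=cv2.imread("pics/sidew.png")
cv2.imwrite("pics/z9.png",cv2.resize(a[130:250,250:370],(600,600),interpolation=2))
E
```

```text
(no output)
```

View pics/z9.png

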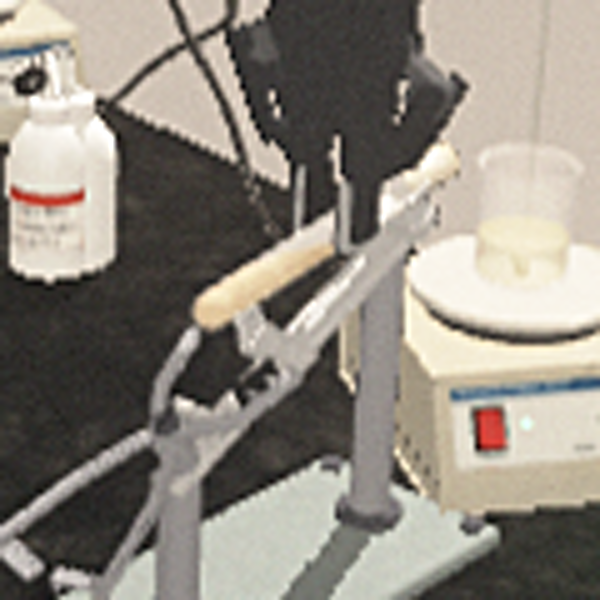

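Request:
{"fn": "drive_tool", "kwargs": {
  "series": [
    [[0, 0.3, 0], 0, 0.1],
    [[0, 0.3, 0], 0, 0.1],
    [[0, 0.3, 0], 0, 0.1],
    [[0, 0, 0], 0, 0.1]
  ]
}}

```text
clock: 15.15
position: [0.7053, 0.0944, 0.1751]
tool_rot: [-0.454, 0.454, 0.542, -0.542]
force: [-3.1, -0.8, 4.5]
gripper_width: 0.0183
```

Request:
{"fn": "drive_tool", "kwargs": {
  "series": [
    [[0, 0.2, 0], 0, 0.1],
    [[0, 0.2, 0], 0, 0.1],
    [[0, 0, 0], 0, 0.1]
  ]
}}

```text
clock: 15.52
position: [0.7055, 0.0944, 0.1713]
tool_rot: [-0.453, 0.454, 0.543, -0.542]
force: [-3.2, -0.1, 3.2]
gripper_width: 0.0182
```

```bash
python3 - <<'E'
from h import *
s=viewer.snapshot("side"); save(s,"sidex.png")
a=cv2.imread("pics/sidex.png")
cv2.imwrite("pics/z10.png",cv2.resize(a[130:250,250:370],(600,600),interpolation=2))
E
```

```text
(no output)
```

View pics/z10.png

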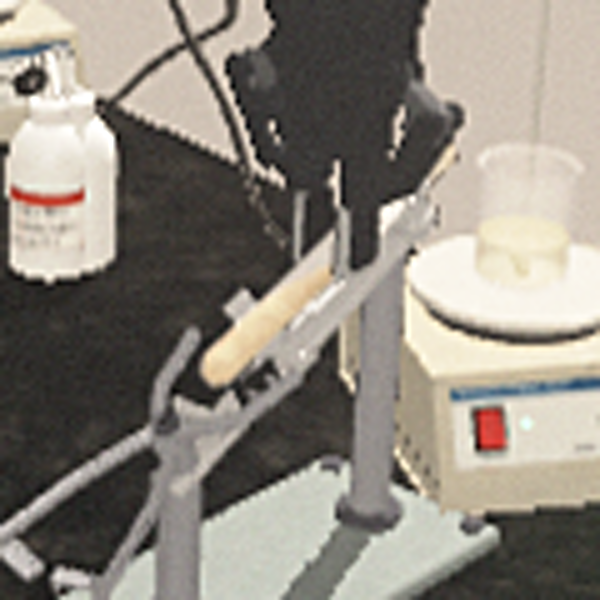

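Request:
{"fn": "drive_tool", "kwargs": {
  "series": [
    [[0, 0.2, 0], 0, 0.1],
    [[0, 0, 0], 0, 0.1]
  ]
}}

```text
clock: 15.82
position: [0.7057, 0.0944, 0.1694]
tool_rot: [-0.453, 0.454, 0.543, -0.542]
force: [-2.0, -0.7, 3.3]
gripper_width: 0.0182
```

Request:
{"fn": "drive_tool", "kwargs": {
  "series": [
    [[0, 0.15, 0], 0, 0.1],
    [[0, 0, 0], 0, 0.1]
  ]
}}

```text
clock: 16.08
position: [0.7058, 0.0944, 0.1681]
tool_rot: [-0.453, 0.454, 0.543, -0.542]
force: [-0.9, -0.8, 5.0]
gripper_width: 0.0183
```

Request:
{"fn": "drive_tool", "kwargs": {
  "series": [
    [[0, 0.15, 0], 0, 0.1],
    [[0, 0, 0], 0, 0.1]
  ]
}}

```text
clock: 16.32
position: [0.7058, 0.0944, 0.1675]
tool_rot: [-0.453, 0.454, 0.543, -0.542]
force: [-1.8, -0.4, 7.8]
gripper_width: 0.0182
```

Request:
{"fn": "drive_tool", "kwargs": {
  "series": [
    [[0, 0, 0], 0, 0.3],
    [[0, 0, 0], 0, 0.4],
    [[0, 0, 0], 0, 0.5],
    [[0, 0, 0], 0, 0.5],
    [[0, 0, 0], 0, 0.5]
  ]
}}

```text
clock: 16.95
position: [0.7052, 0.0944, 0.1661]
tool_rot: [0.454, -0.454, -0.542, 0.543]
force: [0.3, -0.7, -0.4]
gripper_width: 0.0429
```

```bash
python3 - <<'E'
from h import *
s=viewer.snapshot("side"); save(s,"sidey.png")
a=cv2.imread("pics/sidey.png")
cv2.imwrite("pics/z11.png",cv2.resize(a[130:250,250:370],(600,600),interpolation=2))
E
```

```text
(no output)
```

View pics/z11.png

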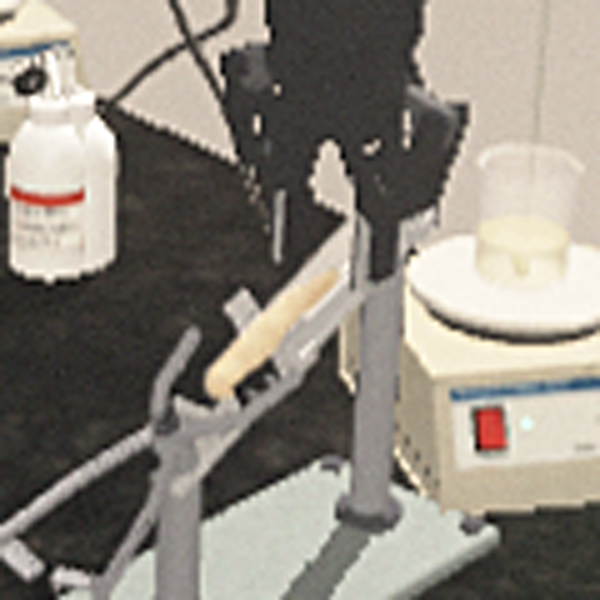

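Request:
{"fn": "drive_tool", "kwargs": {
  "series": [
    [[0, -1, 0], 0, 0.5],
    [[0, -3, 0], 0, 0.5],
    [[0, -4, 0], 0, 0.5],
    [[0, -4, 0], 0, 0.7],
    [[0, 0, 4], 0, 1],
    [[0, 0, 5], 0, 1],
    [[0, 0, 5], 0, 1],
    [[0, 0, 3], 0, 1],
    [[0, 0, 0], 0, 1],
    [[0, 0, 0], 0, 1]
  ]
}}

```text
clock: 18.25
position: [0.5387, 0.0643, 0.2872]
tool_rot: [-0.453, 0.454, 0.543, -0.542]
force: [1.6, -0.1, 0.2]
gripper_width: 0.0855
```

```bash
python3 - <<'E'
from h import *
np.set_printoptions(precision=4,suppress=True)
o=sensors.get_obs(); print(o["clock"],theta(o),o["position"],o["gripper_width"],o["force"])
q=F((-.066,0,0)); print(q,to((q[0],q[1],.20)),to((q[0],q[1],.072)))
p=F((.2155,0,-.0005))
for n in("side","top"):
    s=viewer.snapshot(n); save(s,n+"A.png")
    for l,z in(("plug_end",p[2]),("tube",F((.119,0,-.01))[2]),("squeeze_a",.092)):
        for r in spotter.place_of(s,l)[:2]: print(n,l,r["conf"],r["position"],at_z(s,r["position"],z))
print(p,F((.119,0,-.01)))
overlay(viewer.snapshot("side"),F,"z12.png",(230,150,350,270),5)
a=cv2.imread("pics/topA.png");cv2.imwrite("pics/z13.png",cv2.resize(a[100:260,220:380],(600,600),interpolation=2))
E
```

```text
18.25 100.19965712738122 [0.5387 0.0643 0.2872] 0.08546066142673665 [ 1.5829 -0.0921  0.1853]
[0.5346 0.0629 0.0921] [-0.07  8.72  0.42] [-0.07 21.52  0.42]
side plug_end 0.76 [338.3, 157.4] [0.7986 0.1172 0.2106]
side plug_end 0.47 [240.4, 237.3] [ 0.3764 -0.0818  0.2106]
side tube 0.8 [320.5, 184.6] [0.7223 0.0952 0.1612]
side tube 0.48 [282.4, 213.0] [0.5517 0.0262 0.1612]
side squeeze_a 0.82 [276.4, 240.7] [0.5405 0.0315 0.092 ]
side squeeze_a 0.61 [261.3, 231.4] [0.5366 0.0857 0.092 ]
top plug_end 0.81 [268.4, 117.6] [0.798  0.1098 0.2106]
top tube 0.74 [277.5, 154.4] [0.7101 0.0868 0.1612]
top squeeze_a 0.64 [295.8, 220.1] [0.537  0.0381 0.092 ]
top squeeze_a 0.42 [277.9, 222.3] [0.5317 0.0889 0.092 ]
[0.7859 0.1081 0.2106] [0.7038 0.0933 0.1612]
```

View pics/z12.png

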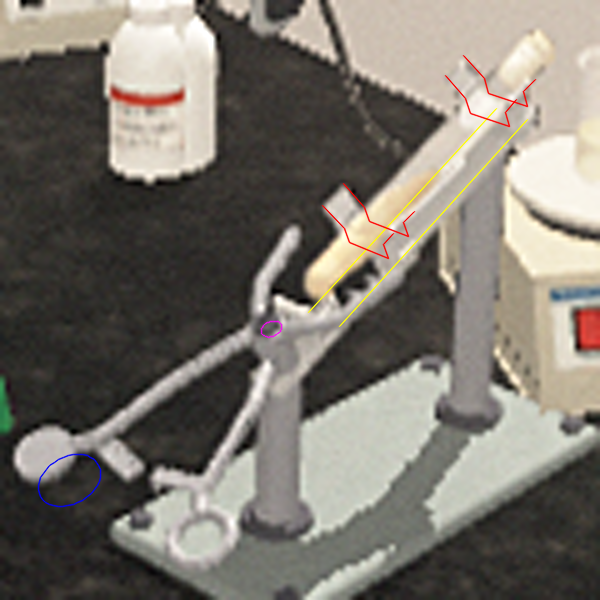

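View pics/z13.png

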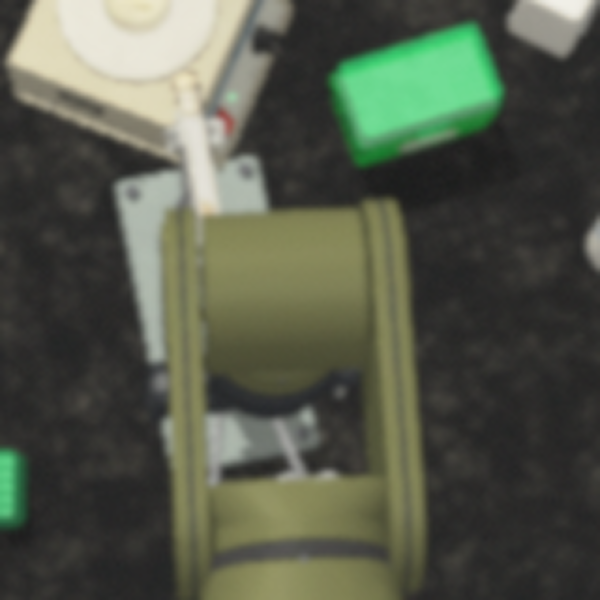

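```bash
python3 - <<'E'
from h import *
np.set_printoptions(precision=4,suppress=True)
Rm=np.stack([F(e)-F((0,0,0)) for e in np.eye(3)],1); p=F((0,0,0))
def cz(s,px,z):
    o,d=ray(s,px); o2=Rm.T@(o-p); d2=Rm.T@d; return o2+d2*(z-o2[2])/d2[2]
s=viewer.snapshot("side");t=viewer.snapshot("top")
print(cz(s,(338.3,157.4),0),cz(t,(268.4,117.6),0))
for k in range(2):
    s=viewer.snapshot("side");t=viewer.snapshot("top")
    for q in(s,t):
        for r in spotter.place_of(q,"plug_end")[:1]: print(r["conf"],r["position"],cz(q,r["position"],0))
# visible ends in side zoom (5x from 230,150): low end and plug end
for z in((312,285),(547,38),(300,268),(325,300),(530,35),(552,45)): print(z,cz(s,(z[0]/5+230-.4,z[1]/5+150-.4),0.0))
# cradle reference points in side: upper saddle near lip corner?
a=cv2.imread("pics/sideA.png")
cv2.imwrite("pics/z14.png",cv2.resize(a[150:215,285:350],(780,780)[:2],interpolation=2)[:600])
E
```

```text
[0.2227 0.0012 0.    ] [ 0.2268 -0.0001  0.    ]
0.59 [337.6, 155.1] [0.2293 0.0082 0.    ]
0.5 [271.1, 120.3] [ 0.2185 -0.006   0.    ]
0.58 [334.1, 154.6] [0.2274 0.0181 0.    ]
0.6 [269.5, 122.6] [ 0.2133 -0.0006  0.    ]
(312, 285) [0.033  0.0027 0.    ]
(547, 38) [ 0.224 -0.     0.   ]
(300, 268) [0.0392 0.0156 0.    ]
(325, 300) [ 0.0282 -0.0095  0.    ]
(530, 35) [0.2225 0.0097 0.    ]
(552, 45) [ 0.2206 -0.0057  0.    ]
```

View pics/z14.png

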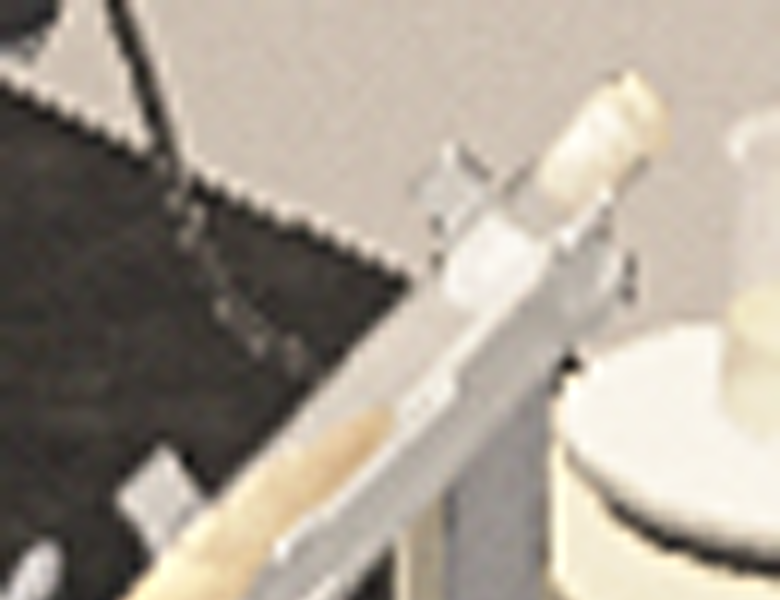

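Request:
{"fn": "drive_tool", "kwargs": {
  "series": [
    [[-0.1, 4, 0.4], 0, 1],
    [[0, 5, 0], 0, 1],
    [[0, 4, 0], 0, 1],
    [[0, 2, 0], 0, 1],
    [[0, 0, 0], 0, 1],
    [[0, 0, 0], 0, 1]
  ]
}}

```text
clock: 19.95
position: [0.5356, 0.0626, 0.1384]
tool_rot: [-0.453, 0.454, 0.543, -0.542]
force: [0.2, 0.4, -0.4]
gripper_width: 0.0855
```

```bash
python3 - <<'E'
from h import *
np.set_printoptions(precision=4,suppress=True)
o=sensors.get_obs(); print(o["clock"],theta(o),o["position"],o["gripper_width"],o["force"])
q=F((-.066,0,0)); print(q,to((q[0],q[1],.072)))
s=viewer.snapshot("side"); save(s,"sideB.png")
a=cv2.imread("pics/sideB.png")
cv2.imwrite("pics/z15.png",cv2.resize(a[130:270,210:350],(600,600),interpolation=2))
E
```

```text
19.95 100.20355357344127 [0.5356 0.0626 0.1384] 0.08551345442457513 [ 0.1649  0.4111 -0.3747]
[0.5346 0.0629 0.0921] [0.05 6.64 0.09]
```

View pics/z15.png

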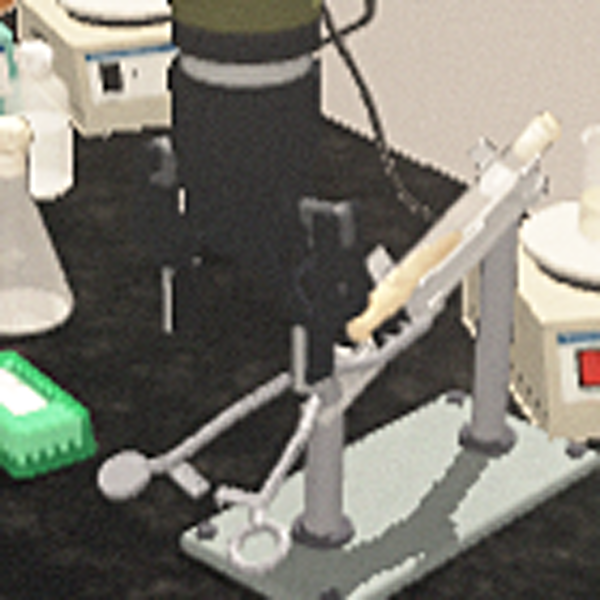

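Request:
{"fn": "drive_tool", "kwargs": {
  "series": [
    [[0.05, 2, 0.1], 0, 1],
    [[0, 2, 0], 0, 1],
    [[0, 1, 0], 0, 1],
    [[0, 0, 0], 0, 1]
  ]
}}

```text
clock: 20.5
position: [0.5319, 0.0629, 0.0844]
tool_rot: [0.454, -0.453, -0.542, 0.543]
force: [0.1, -0.2, -0.3]
gripper_width: 0.085
```

Request:
{"fn": "drive_tool", "kwargs": {
  "series": [
    [[0, 1, 0], 0, 1],
    [[0, 0.6, 0], 0, 1],
    [[0, 0, 0], 0, 1],
    [[0, 0, 0], 0, 1]
  ]
}}

```text
clock: 21.0
position: [0.5333, 0.0629, 0.0705]
tool_rot: [-0.453, 0.454, 0.543, -0.542]
force: [-0.0, -0.4, -0.1]
gripper_width: 0.0857
```

```bash
python3 - <<'E'
from h import *
np.set_printoptions(precision=4,suppress=True)
o=sensors.get_obs(); print(o["clock"],theta(o),o["position"],o["gripper_width"],o["force"])
s=viewer.snapshot("side"); save(s,"sideC.png")
a=cv2.imread("pics/sideC.png")
cv2.imwrite("pics/z16.png",cv2.resize(a[150:270,220:340],(600,600),interpolation=2))
E
```

```text
21.0 100.20138355831087 [0.5333 0.0629 0.0705] 0.08565701028679967 [-0.0078 -0.4378 -0.0617]
```

View pics/z16.png

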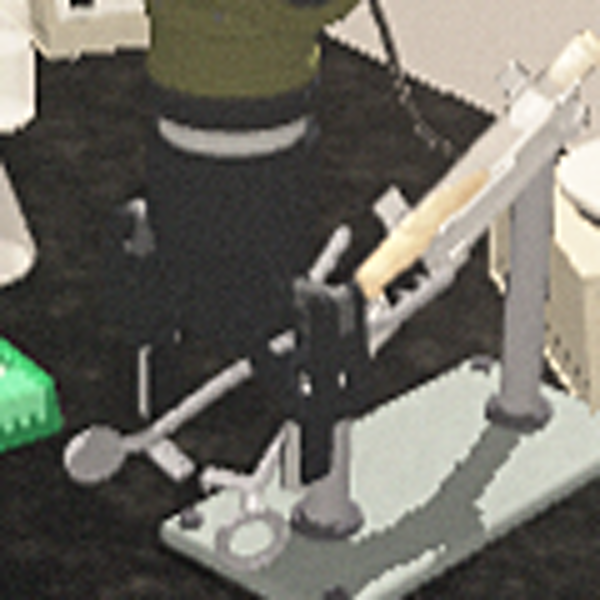

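Request:
{"fn": "drive_tool", "kwargs": {
  "series": [
    [[0, 0, 0], 0, 0.85],
    [[0, 0, 0], 0, 0.75],
    [[0, 0, 0], 0, 0.72],
    [[0, -0.15, 0], 0, 0.65],
    [[0, -0.1, 0], 0, 0.6],
    [[0, -0.1, 0], 0, 0.55],
    [[0, 0, 0], 0, 0.55]
  ],
  "grip_force": 30
}}

```text
clock: 21.92
position: [0.5319, 0.0628, 0.0725]
tool_rot: [0.454, -0.453, -0.542, 0.543]
force: [-2.5, 0.4, -5.4]
gripper_width: 0.047
```

Request:
{"fn": "drive_tool", "kwargs": {
  "series": [
    [[0, -0.1, 0], 0, 0.5],
    [[0, -0.05, 0], 0, 0.45],
    [[0, -0.05, 0], 0, 0.4],
    [[0, -0.05, 0], 0, 0.37],
    [[0, 0, 0], 0, 0.37],
    [[0, 0, 0], 0, 0.37],
    [[0, 0, 0], 0, 0.37]
  ]
}}

```text
clock: 22.8
position: [0.5313, 0.0639, 0.0749]
tool_rot: [0.455, -0.452, -0.542, 0.543]
force: [-5.5, 4.4, -7.5]
gripper_width: 0.032
```

```bash
python3 - <<'E'
from h import *
s=viewer.snapshot("side"); save(s,"sideD.png")
a=cv2.imread("pics/sideD.png")
cv2.imwrite("pics/z17.png",cv2.resize(a[150:270,220:340],(600,600),interpolation=2))
E
```

```text
(no output)
```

View pics/z17.png

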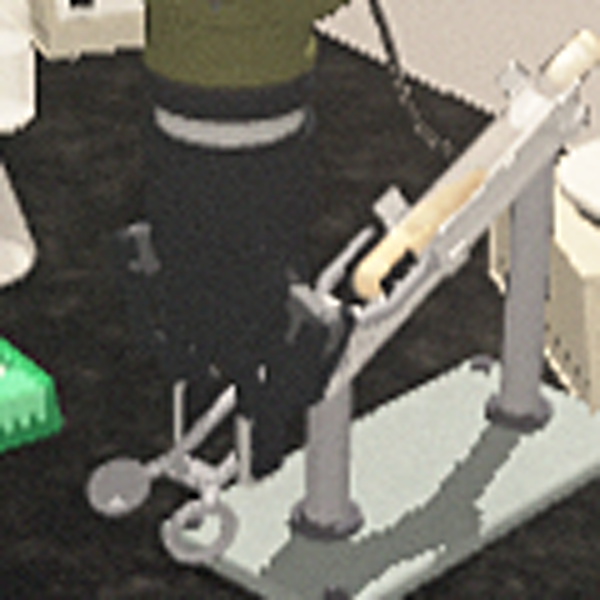

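Handles are fully together and the jaws are on the tube. Relax the vertical pull slightly, then open.

Request:
{"fn": "drive_tool", "kwargs": {
  "series": [
    [[0, 0.1, 0], 0, 0.37],
    [[0, 0, 0], 0, 0.4],
    [[0, 0, 0], 0, 0.45],
    [[0, 0, 0], 0, 0.55],
    [[0, 0, 0], 0, 0.7],
    [[0, 0, 0], 0, 0.85],
    [[0, 0, 0], 0, 0.85]
  ]
}}

```text
clock: 23.72
position: [0.5333, 0.0628, 0.0754]
tool_rot: [-0.454, 0.454, 0.543, -0.542]
force: [-0.0, 0.1, 0.9]
gripper_width: 0.0724
```

```bash
python3 - <<'E'
from h import *
s=viewer.snapshot("side"); save(s,"sideE.png")
a=cv2.imread("pics/sideE.png")
cv2.imwrite("pics/z18.png",cv2.resize(a[150:270,220:340],(600,600),interpolation=2))
E
```

```text
(no output)
```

View pics/z18.png

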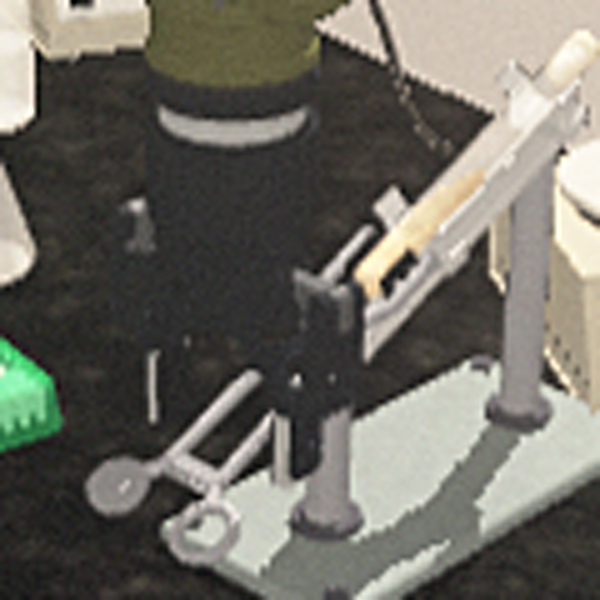

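The ratchet holds: the handles stay together with the fingers apart. Withdraw upward.

Request:
{"fn": "drive_tool", "kwargs": {
  "series": [
    [[0, 0, 0], 0, 0.95],
    [[0, -1, 0], 0, 0.95],
    [[0, -3, 0], 0, 0.95],
    [[0, -5, 0], 0, 0.95],
    [[0, -5, 0], 0, 0.95],
    [[0, -5, 2], 0, 0.95],
    [[0, -2, 5], 0, 0.95],
    [[0, 0, 5], 0, 0.95],
    [[0, 0, 0], 0, 0.95],
    [[0, 0, 0], 0, 0.95]
  ]
}}

```text
clock: 25.02
position: [0.4153, 0.0417, 0.286]
tool_rot: [-0.453, 0.454, 0.543, -0.542]
force: [0.4, -0.0, -0.0]
gripper_width: 0.081
```

```bash
python3 - <<'E'
from h import *
np.set_printoptions(precision=4,suppress=True)
o=sensors.get_obs(); print(o["clock"],o["position"],o["force"])
for n in("side","top"):
    s=viewer.snapshot(n); save(s,n+"F.png")
    for l,z in(("squeeze_a",.092),("plug_end",F((.2205,0,0))[2])):
        for r in spotter.place_of(s,l)[:2]: print(n,l,r["conf"],at_z(s,r["position"],z))
print(F((.2205,0,0)))
overlay(viewer.snapshot("side"),F,"z19.png",(230,150,350,270),5)
E
```

```text
25.025 [0.4153 0.0417 0.286 ] [ 0.3525 -0.037  -0.0079]
side squeeze_a 0.63 [0.5305 0.0685 0.092 ]
side squeeze_a 0.56 [0.5388 0.0457 0.092 ]
side plug_end 0.78 [0.7942 0.1154 0.2132]
top squeeze_a 0.45 [0.5375 0.048  0.092 ]
top plug_end 0.76 [0.7968 0.1026 0.2132]
top plug_end 0.29 [0.5767 0.3946 0.2132]
[0.7902 0.1089 0.2132]
```

View pics/z19.png

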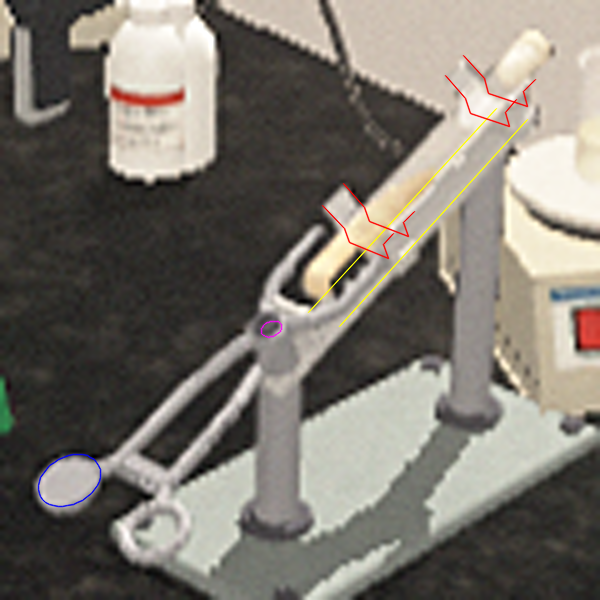

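View pics/sideF.png

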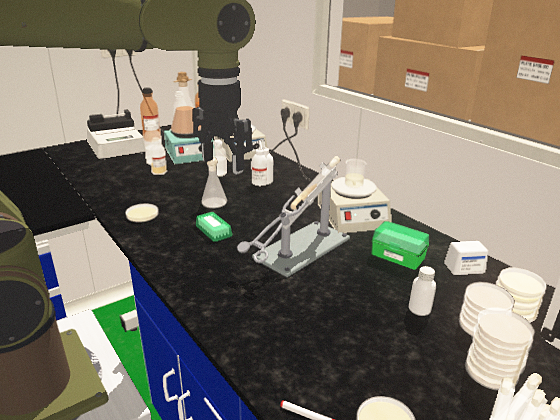

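```bash
python3 - <<'E'
import cv2
b=cv2.imread("pics/topF.png");cv2.imwrite("pics/z20.png",cv2.resize(b[100:260,220:380],(600,600),interpolation=2))
E
```

```text
(no output)
```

View pics/z20.png

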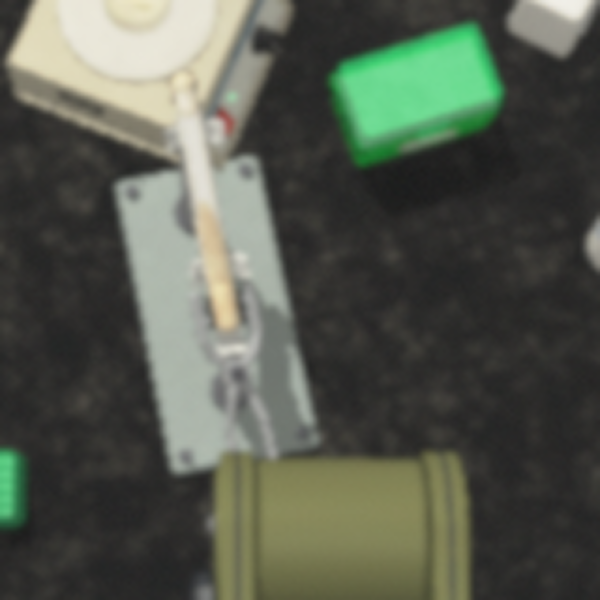

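```bash
python3 - <<'E'
from h import *
np.set_printoptions(precision=4,suppress=True)
Rm=np.stack([F(e)-F((0,0,0)) for e in np.eye(3)],1); p=F((0,0,0))
s=viewer.snapshot("top"); Q=(cloud(s)-p)@Rm
for x in np.arange(.03,.24,.01):
    k=(abs(Q[...,0]-x)<.005)&(abs(Q[...,1])<.012)&(Q[...,2]>-.015)&(Q[...,2]<.04)
    if k.sum(): q=Q[k]; print(round(x,3),k.sum(),np.percentile(q[:,2],[50,85]),np.median(q[:,1]))
E
```

```text
0.03 7 [0.005 0.006] 0.0005547849387475269
0.04 28 [0.0061 0.0095] -0.00019365326643190338
0.05 31 [0.0058 0.0088] 0.0004207606464110267
0.06 29 [0.0063 0.008 ] -0.0004718842174674886
0.07 23 [0.0051 0.0081] 0.00025864366039851834
0.08 34 [0.0052 0.0104] 0.0003516049040098053
0.09 26 [0.0062 0.0082] 0.001446417252482091
0.1 26 [0.005 0.009] 0.0020402797443250325
0.11 23 [0.0062 0.0077] 0.00045162994937895316
0.12 27 [0.0057 0.0087] 0.0016947148748052729
0.13 24 [0.0058 0.0079] 0.001468737453756894
0.14 27 [0.006 0.01 ] 0.0008007489174155492
0.15 26 [0.0065 0.0097] 0.0025960185162181154
0.16 25 [0.0071 0.0089] 0.0009668275427625918
0.17 30 [0.0058 0.0093] 0.00021038332053878176
0.18 32 [0.0048 0.0089] 0.002183182081342975
0.19 26 [0.0051 0.0104] 0.001623655511850086
0.2 25 [0.0064 0.0099] 0.00172256071492564
0.21 28 [0.0068 0.0087] 0.002056742653570566
0.22 22 [0.0056 0.0075] 0.001725759340139643
```

Tube top is at z≈9 mm (fully seated), parallel to the cradle, and its plug ends at x≈0.224. Handing in.

```bash
python3 - <<'E'
from h import *
print(sign_off())
E
```

```text
the job is handed in; nothing more can be done
None
```

The job is done and handed in at about 25 s of the 64 s allowed. I pressed the thumb plate along the cradle's -z until the ratchet let go and the clamp sprang open. I then laid the tube in with its plug uphill and squeezed the handles to their stop, where the ratchet held when I opened the fingers.

Last checks before hand-in:
- **Clamp:** the handles stand together with nothing touching them, and the thumb plate is back on its parked outline in the picture.
- **Tube height and line:** its top lies about 9 mm above the scissor plane along its whole length. That means it is down on the saddle floors and within about 1° of the cradle's line.
- **Tube along the cradle:** the plugged end is at x of about 0.22 m (limits 0.205 to 0.234), leaving the lower end about 10 mm from the stop. The two cameras disagreed by a few millimetres on this.
- **Jaws:** they close round the tube in the pictures, but I could not measure how hard they press.
- **Bystanders:** the flask, bottle and tip refill look unmoved, and the arm is clear of everything.

The tool could only point straight down, so the squeeze was about 25° off the cradle's -z, more than the 20° you advised. It closed and locked all the same.

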